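# Load the twin-screw sample lift

## Robot

A 7-joint arm with a two-finger parallel gripper is mounted at the origin on the work surface. World frame = base frame: x ahead of the robot, y to its left, z up, the work surface at z = 0. Lengths are in m, angles in rad, forces in N, time in s.
With the tool pointing down it reaches from about 0.35 to 0.9 m from the base axis. Payload 19.9 kg.
Tool frame: the origin (TCP) lies between the finger pads; the fingertips stand 19 mm ahead of it and the grasp point (between the pads) is the TCP; z points along the fingers, y is the direction in which the jaws open and shut (so a half turn about z gives the same grasp; the last joint's range is limited). The gripper opens to 94 mm and grips with 3 to 60 N. Pads are 16 mm wide; open, the fingers measure 119 mm over their backs; the gripper's body (75 mm by 177 mm) begins 78 mm behind the grasp point.
Start: joints at [-1.155, 0.417, -0.01, 1.614, 0.005, 1.111, -0.053], TCP at [0.276, 0.561, 0.224] pointing down, gripper open.
Joint ranges: [-2.81, 2.81], [-0.39, 2.02], [-1.27, 1.25], [0.06, 2.57], [-1.19, 4.33], [0.19, 2], [-2.82, 2.82]. Speed limits (rad/s): [1.89, 1.89, 2.39, 2.39, 3.01, 3.01, 3.01].

## Interface

Orientations are given as a 3x3 rotation matrix whose columns are the frame's x, y, z axes.
In Python, from rig import robot gives the robot as it stands. Calls block until the motion is done:
- robot.move_ptp(position, orientation): joint-space move of the TCP to a pose.
- robot.move_linear(position, velocity=0.15, frame=None, threshold=None): straight line of the TCP; frame=None keeps the orientation; velocity is the mean speed in m/s. With threshold (N) it stops when the force on the tool has changed by that much, and returns True; else False.
- robot.goto_joints(angles): joint-space move.
- robot.gripper_to(opening): finger opening in m; the grip force is fixed at half the most; returns when the fingers have stopped.
- robot.pause(seconds).
- robot.ik(position, orientation): joint angles nearest the present ones, or None.
- robot.get_state(): the state.
- robot.grab_frame(name): name is "scene" or "top" or "wrist"; returns the picture (420x560x3 uint8, red, green, blue); there is no depth.
- robot.camera_info(name): a dict with "fx", "fy", "cx", "cy" (pixels), "rvec" (rotation vector, rad) and "tvec" (3), from world to camera coordinates, as OpenCV has them. Camera axes: x right, y down, z forward; pixel columns grow to the right and rows downward; lengths in m; the calibration is good to about 2 mm. The wrist camera is an equidistant fisheye: a pixel r from the principal point sees the ray r / f radians off the axis. A picture is of the moment at which its call begins: read the wrist's pose just before it. camera_info takes no time and is no camera call; for the wrist camera it gives the pose at the moment of the call.
A pose or a line that the arm cannot do raises robot.PlanningError and nothing moves.
- robot.sign_off(): hands the job in, once; it reports no verdict.
The state is a dict: "time": time; "qpos": joint angles; "joint_vel": joint speeds; "effort": joint torques, N m; "ee_pos": TCP position; "tool_rot": TCP orientation; "force": force on the tool from outside, world axes, zero at the start; "moment": the same for the moment, N m; "opening": finger opening in m.
Only numpy, scipy, OpenCV 4.12 (cv2) and the standard library are available. Lean on these libraries where they do the work, as an engineer would, in place of code of your own. Each camera call takes 0.05 s, during which the arm holds its last target.

## Task

The sample lift was left crooked part way up: first wind it right down onto its lower stops with its two knobs, then stack all the closed vial cases that are on the bench, lying flat (either face up), into one square column on the outline on its platform, and then wind the loaded platform right up to its upper stops. Whenever you wind, turn the two knobs alternately, about a quarter turn at a time, so that neither end of the platform gets more than 15 mm ahead of the other, and finish with the column still square and nothing in your grip. Do not knock over the clear bottle or the beaker.

Things in the scene. Friction and masses are not known exactly. Their poses are not given: they have to be found in the camera images.
- lift: Fixed lift: grey base plate 270 x 330 mm, 12 thick; white gearboxes (62 x 50 mm, 75 high) centred 130 mm left (+y) and right (-y) of the origin; behind the platform a white transfer deck with rollers, 200 wide, top about 87 high, near face 107 mm behind the origin. Origin: on the bench midway between the knobs; x away from the robot, y from right to left knob. Its place and yaw vary.
- platform_mark (a point): Aluminium plate between the gearboxes, 198 mm wide (y), 170 deep, with a black 116 x 74 mm outline, long side along x, for the cases. Origin: outline's centre on the upper face; axes as the lift's. Face 45 mm above the bench on the lower stops, 87 on the upper. Left knob lifts its left end, right knob its right end (screws 260 mm apart), 10 mm per rad; stays where left.
- knob_left (a joint): Angle of the left knob (rad): 0 on the lower stop, 4.2 on the upper stop. Grows when the knob is turned clockwise seen from above, which raises the left end. Stiff: about 0.15 N m of friction, up to about 0.25 N m with a loaded platform.
- knob_right (a joint): Angle of the right knob (rad), just as the left one: 0 to 4.2, clockwise from above raises the right end.
- knob_left_grip (a point): Centre of the left knob's black grip bar, on the knob's vertical axis, 97 mm above the bench. The bar is 50 mm long along this point's x axis, 14 thick along its y, from 83 to 109 mm above the bench; under it a disc of 50 mm diameter on the gearbox. The point turns with the knob; at joint value 0 the bar lies along the lift's x axis.
- knob_right_grip (a point): The same on the right knob.
- case_a: Closed white plastic vial case of two equal halves with a dark seam at mid-height and a paper label on each flat face (either face may be up), 110 mm long (x) x 66 mm wide (y) x 32 mm high, about 180 g. Origin: its centre; x along its length, z through the flat faces. Two to four of the four cases are there; an absent one has no pose.
- case_b: Closed white plastic vial case of two equal halves with a dark seam at mid-height and a paper label on each flat face (either face may be up), 110 mm long (x) x 66 mm wide (y) x 38 mm high, about 180 g. Origin: its centre; x along its length, z through the flat faces. Two to four of the four cases are there; an absent one has no pose.
- case_c: Closed white plastic vial case of two equal halves with a dark seam at mid-height and a paper label on each flat face (either face may be up), 110 mm long (x) x 66 mm wide (y) x 44 mm high, about 180 g. Origin: its centre; x along its length, z through the flat faces. Two to four of the four cases are there; an absent one has no pose.
- case_d: Closed white plastic vial case of two equal halves with a dark seam at mid-height and a paper label on each flat face (either face may be up), 110 mm long (x) x 66 mm wide (y) x 38 mm high, about 180 g. Origin: its centre; x along its length, z through the flat faces. Two to four of the four cases are there; an absent one has no pose.
- clear: Bystander: clear glass bottle with a blue cap, 70 mm diameter, 160 mm tall. Origin: centre of its underside.
- beaker: Bystander: glass beaker, 70 mm diameter, 85 mm tall. Origin: centre of its underside.
There are look-alikes about, which are no part of the job. Leave any pink look-alike of the case_b alone.

How it is judged:
On the way, in this order (a step that is already met when the one before it is completed fails the run):
1. the platform is down on its lower stops, level (both knobs below 0.2 rad) (value of joint each of knob_left, knob_right below 0.2 rad), for 0.2 s.
2. with the platform still down, all cases stand in one column on the outline, square, lying flat, and let go (all of step 1 and horizontal distance between each of case_a, case_b, case_c, case_d and platform_mark below 0.012 m and angle between the x axis of each of case_a, case_b, case_c, case_d and the x axis of platform_mark, either way round below 0.15 rad and (angle between case_a's own z axis and vertical below 0.12 rad or angle between case_a's own z axis and vertical above 3.02 rad) and z of each of case_a, case_b, case_c, case_d in the frame of platform_mark above 0.01 m and linear speed of each of case_a, case_b, case_c, case_d below 0.03 m/s and (angle between case_b's own z axis and vertical below 0.12 rad or angle between case_b's own z axis and vertical above 3.02 rad) and (angle between case_c's own z axis and vertical below 0.12 rad or angle between case_c's own z axis and vertical above 3.02 rad) and (angle between case_d's own z axis and vertical below 0.12 rad or angle between case_d's own z axis and vertical above 3.02 rad) and contact force between the fingers and case_a below 0.1 N and contact force between the fingers and case_b below 0.1 N and contact force between the fingers and case_c below 0.1 N and contact force between the fingers and case_d below 0.1 N), for 0.3 s.
At the end, for the whole second after the job is handed in: Both knobs beyond 4.0 rad (platform within 2 mm of its upper stops), every present case on the platform within 12 mm of the outline's centre horizontally, long side within 0.15 rad of the platform's x axis, lying flat within 0.12 rad (either face up), at rest (value of joint each of knob_left, knob_right above 4 rad and horizontal distance between each of case_a, case_b, case_c, case_d and platform_mark below 0.012 m and angle between the x axis of each of case_a, case_b, case_c, case_d and the x axis of platform_mark, either way round below 0.15 rad and (angle between case_a's own z axis and vertical below 0.12 rad or angle between case_a's own z axis and vertical above 3.02 rad) and z of each of case_a, case_b, case_c, case_d in the frame of platform_mark above 0.01 m and linear speed of each of case_a, case_b, case_c, case_d below 0.03 m/s and (angle between case_b's own z axis and vertical below 0.12 rad or angle between case_b's own z axis and vertical above 3.02 rad) and (angle between case_c's own z axis and vertical below 0.12 rad or angle between case_c's own z axis and vertical above 3.02 rad) and (angle between case_d's own z axis and vertical below 0.12 rad or angle between case_d's own z axis and vertical above 3.02 rad)); the robot touches nothing.
It fails at once if the platform is racked: one end about 20 mm or more ahead of the other (tilt above 0.08 rad) (angle between platform_mark's own z axis and vertical above 0.08 rad).
It fails at once if the clear bottle is knocked over (angle between clear's own z axis and vertical above 0.6 rad).
It fails at once if the beaker is knocked over (angle between beaker's own z axis and vertical above 0.6 rad).
Of case_a, case_b, case_c, case_d only 2 to 4 are there at a start; the rules pass over those that are not, and their reading is None.
At some moment in a run one of case_a, case_b, case_c, case_d may be knocked a few centimetres aside while the robot is not near it.
Once in a run the grip may slacken for a moment while it holds something.
It also fails if it takes over 210 s, if anything falls off the work surface, if the arm or the gripper's body presses on something with over 40 N, if the wrist force passes 120 N, or if a joint passes its speed limit or range.

## Working session

There is one attempt and no reset: what is moved stays moved. The work goes in short steps, each a Python script; the robot and the scene stay as the last script left them, time stands still between calls to the robot, and variables do not carry over. Pictures are saved under pics/ and viewed, and the job is handed in when it is done.

```bash
ls; mkdir -p pics; python3 - <<'E'
from rig import robot
import cv2
s=robot.get_state(); print(s)
for n in ["scene","top","wrist"]:
    print(n,robot.camera_info(n))
    im=robot.grab_frame(n); cv2.imwrite(f"pics/a_{n}.png",cv2.cvtColor(im,cv2.COLOR_RGB2BGR))
E
```

```text
pics
{'time': 0.0, 'qpos': array([-1.15451934,  0.41797439, -0.01030504,  1.61414143,  0.00469777,
        1.11071365, -0.05299434]), 'joint_vel': array([ 1.67608166e-03,  3.50092416e-03, -2.94905834e-04,  1.30235465e-03,
        5.16432135e-04,  9.95289884e-05, -7.12483830e-04]), 'effort': array([-1.02909198e-04, -8.51242304e+01,  6.38351832e-01, -4.25985181e+01,
       -4.88540099e-02,  1.87598396e-02,  9.60366992e-05]), 'ee_pos': array([0.27607777, 0.5603354 , 0.22383878]), 'tool_rot': array([[-8.97043672e-01,  4.41941675e-01, -4.55640605e-04],
       [ 4.41941901e-01,  8.97042971e-01, -1.12416714e-03],
       [-8.80871046e-05, -1.20979369e-03, -9.99999264e-01]]), 'force': array([-0.12938628,  0.47197887, -0.00325276]), 'moment': array([-0.00317058,  0.03346375,  0.02750522]), 'opening': 0.09379177385167795}
scene {'fx': 477.02753888590354, 'fy': 477.02753888590354, 'cx': 283.6132077367956, 'cy': 216.72340802637035, 'rvec': array([ 1.21074836,  2.18905872, -1.08833951]), 'tvec': array([ 0.27293361, -0.20098943,  1.68679617])}
top {'fx': 488.0749340276667, 'fy': 488.0749340276667, 'cx': 277.7888579674823, 'cy': 213.98578118386064, 'rvec': array([ 2.1779198 , -2.1540269 ,  0.10192652]), 'tvec': array([0.00234093, 0.47441946, 1.13878241])}
wrist {'fx': 325.19226210127806, 'fy': 325.19226210127806, 'cx': 277.06405846154485, 'cy': 209.5284913812033, 'rvec': array([-2.47399984, -1.53945831, -0.20014494]), 'tvec': array([-0.62560337, -0.02619179,  0.39091679])}
```

View pics/a_scene.png

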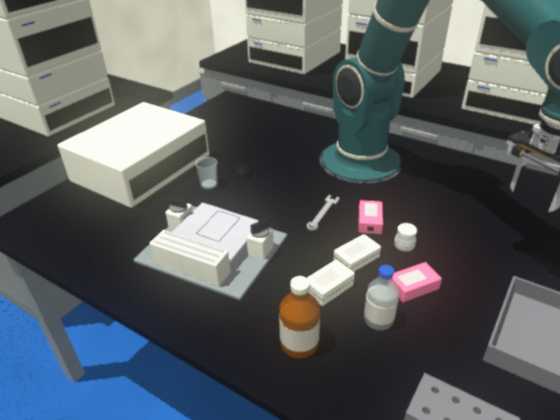

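View pics/a_top.png

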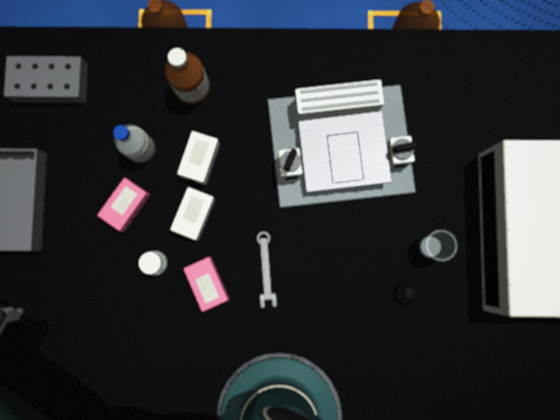

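View pics/a_wrist.png

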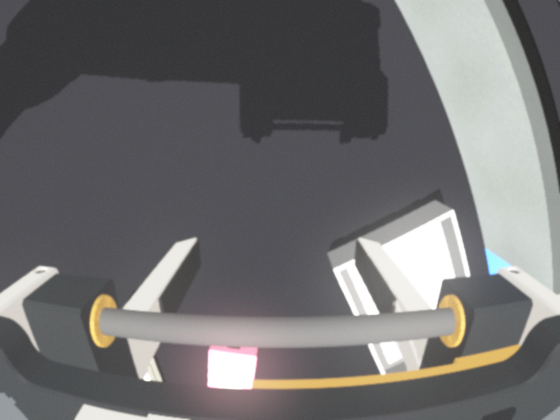

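```bash
cat > h.py <<'E'
import numpy as np, cv2
from rig import robot
def cam(n):
    c=robot.camera_info(n); R=cv2.Rodrigues(np.array(c['rvec']))[0]; t=np.array(c['tvec']); return c,R,t
def ray(n,px,ci=None):
    c,R,t=ci or cam(n); u=np.atleast_2d(np.asarray(px,float))
    x=(u[:,0]-c['cx'])/c['fx']; y=(u[:,1]-c['cy'])/c['fy']
    if n=='wrist':
        r=np.hypot(x,y); k=np.where(r>1e-9,np.sin(r)/np.maximum(r,1e-9),1); d=np.c_[x*k,y*k,np.cos(r)]
    else: d=np.c_[x,y,np.ones(len(u))]
    return -R.T@t, d@R
def onplane(n,px,z,ci=None):
    o,d=ray(n,px,ci); return o+d*((z-o[2])/d[:,2])[:,None]
def proj(n,P,ci=None):
    c,R,t=ci or cam(n); p=np.atleast_2d(P)@R.T+t
    if n=='wrist':
        rr=np.hypot(p[:,0],p[:,1]); th=np.arctan2(rr,p[:,2]); k=th/np.maximum(rr,1e-9)
        return np.c_[c['cx']+c['fx']*p[:,0]*k,c['cy']+c['fy']*p[:,1]*k]
    return np.c_[c['cx']+c['fx']*p[:,0]/p[:,2],c['cy']+c['fy']*p[:,1]/p[:,2]]
def tri(n1,p1,n2,p2,c1=None,c2=None):
    o1,d1=ray(n1,p1,c1);o2,d2=ray(n2,p2,c2);d1=d1[0]/np.linalg.norm(d1);d2=d2[0]/np.linalg.norm(d2)
    s=np.linalg.lstsq(np.c_[d1,-d2],o2-o1,rcond=None)[0]; a=o1+s[0]*d1;b=o2+s[1]*d2
    return (a+b)/2,np.linalg.norm(a-b)
def down(yaw):  # tool y (jaw axis) direction: yaw = angle of tool x axis in world
    c,s=np.cos(yaw),np.sin(yaw); return np.array([[c,s,0],[s,-c,0],[0,0,-1.]])
def save(n,name,crop=None,f=1):
    im=cv2.cvtColor(robot.grab_frame(n),cv2.COLOR_RGB2BGR)
    o=im
    if crop: x0,y0,x1,y1=crop; o=im[y0:y1,x0:x1]
    if f!=1: o=cv2.resize(o,None,fx=f,fy=f,interpolation=cv2.INTER_CUBIC)
    cv2.imwrite(f'pics/{name}.png',o); return im
E
python3 - <<'E'
import cv2
t=cv2.imread('pics/a_top.png'); s=cv2.imread('pics/a_scene.png')
cv2.imwrite('pics/b_t1.png',cv2.resize(t[70:220,260:420],None,fx=4,fy=4,interpolation=cv2.INTER_CUBIC))
cv2.imwrite('pics/b_t2.png',cv2.resize(t[110:320,90:270],None,fx=2.8,fy=2.8,interpolation=cv2.INTER_CUBIC))
cv2.imwrite('pics/b_s.png',cv2.resize(s[160:360,130:450],None,fx=2.5,fy=2.5,interpolation=cv2.INTER_CUBIC))
E
```

```text
(no output)
```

View pics/b_t1.png

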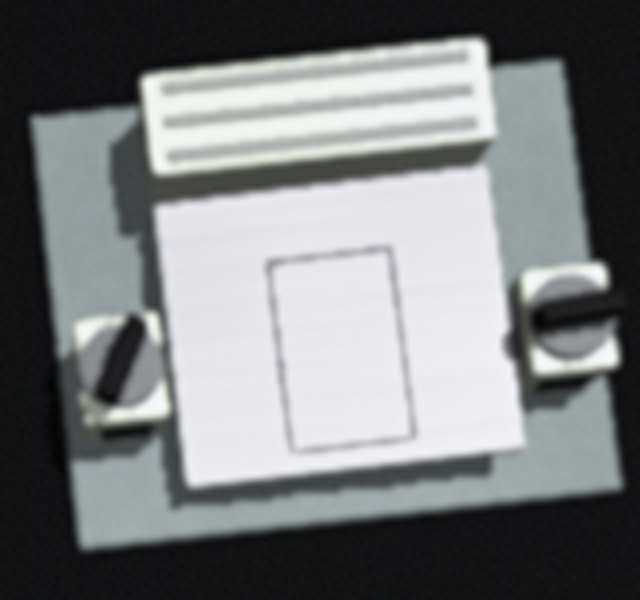

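View pics/b_t2.png

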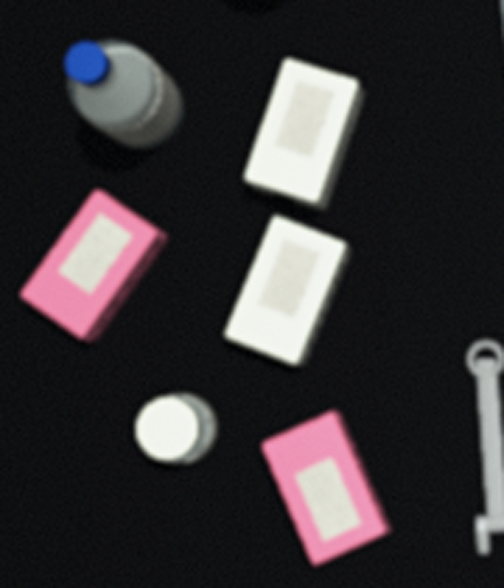

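View pics/b_s.png

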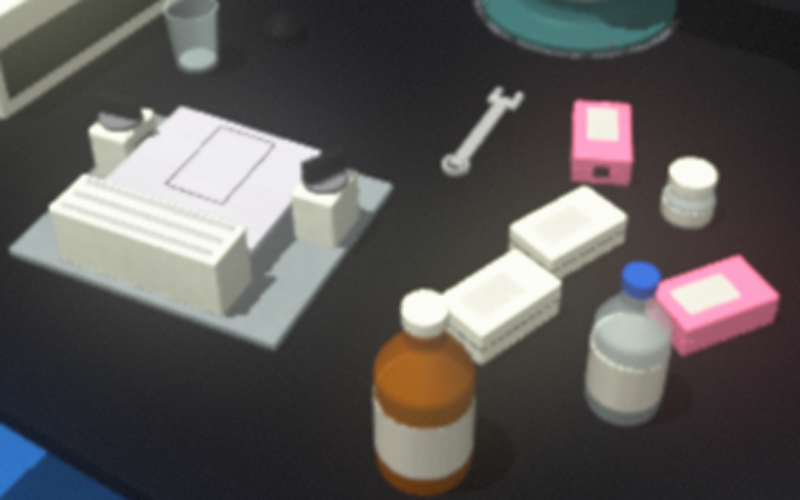

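```bash
cat > m1.py <<'E'
from h import *
t=cv2.imread('pics/a_top.png'); s=cv2.imread('pics/a_scene.png')
c=np.array([[32,115],[562,60],[622,490],[80,549]])/4+[260,70]
P=onplane('top',c,0.012); print(P.round(4))
ctr=P.mean(0); e=(P[0]-P[3]+P[1]-P[2])[:2]; print('ctr',ctr,'yaw',np.arctan2(e[1],e[0]), 'dims',np.linalg.norm(P[0]-P[3]),np.linalg.norm(P[0]-P[1]))
L=onplane('top',np.array([[120,360]])/4+[260,70],0.109)[0];Rr=onplane('top',np.array([[579,309]])/4+[260,70],0.109)[0]
print('knobs',L,Rr,np.linalg.norm(L-Rr),(L+Rr)/2,np.arctan2(*( -(Rr-L)[[0,1]]*[-1,1] )))
o=np.array([[267,261],[389,247],[413,436],[293,451]])/4+[260,70]
for z in (0.05,.055): Q=onplane('top',o,z); print('outline',Q.mean(0),np.arctan2(*((Q[0]-Q[3]+Q[1]-Q[2])[[1,0]])),np.linalg.norm(Q[0]-Q[3]),np.linalg.norm(Q[0]-Q[1]))
def blobs(im,n,x0,y0,x1,y1):
    hsv=cv2.cvtColor(im,cv2.COLOR_BGR2HSV); m=((hsv[...,2]>(115 if n=='top' else 100))&(hsv[...,1]<60)).astype(np.uint8)
    k=np.zeros_like(m);k[y0:y1,x0:x1]=1;m*=k
    for q in cv2.findContours(m,cv2.RETR_EXTERNAL,cv2.CHAIN_APPROX_NONE)[0]:
        if cv2.contourArea(q)>300:
            r=cv2.minAreaRect(q); print(n,cv2.contourArea(q),r); yield r
for r in blobs(t,'top',165,120,232,250):
    for z in (.032,.038,.044):
        b=onplane('top',cv2.boxPoints(r),z); print(z,b.mean(0).round(4),np.linalg.norm(b[0]-b[1]).round(4),np.linalg.norm(b[1]-b[2]).round(4), np.arctan2(*(b[1]-b[0])[[1,0]]).round(3),np.arctan2(*(b[2]-b[1])[[1,0]]).round(3))
E
python3 m1.py
```

```text
[[ 0.761   0.0351  0.012 ]
 [ 0.799  -0.2917  0.012 ]
 [ 0.5313 -0.3241  0.012 ]
 [ 0.492   0.0025  0.012 ]]
ctr [ 0.64581625 -0.14455917  0.012     ] yaw 0.12036321698198003 dims 0.2710436168014675 0.3289772725895909
knobs [ 0.58715394 -0.01897068  0.109     ] [ 0.6186665  -0.27510079  0.109     ] 0.25806138056094463 [ 0.60291022 -0.14703574  0.109     ] 0.12241819593285369
outline [ 0.6081378  -0.14962518  0.05      ] 0.1264847020181979 0.11459970800404996 0.07271246575766804
outline [ 0.60702686 -0.14897014  0.055     ] 0.12648470201819773 0.11409303837737744 0.0723909885172672
top 1316.0 ((191.6193084716797, 213.17005920410156), (29.186187744140625, 47.953285217285156), 22.47943687438965)
0.032 [0.4736 0.2116 0.032 ] 0.1136 0.0701 -0.361 -1.953
0.038 [0.473  0.2105 0.038 ] 0.113 0.0697 -0.361 -1.953
0.044 [0.4724 0.2094 0.044 ] 0.1124 0.0693 -0.361 -1.953
top 1290.0 ((197.25, 156.25), (29.09295082092285, 47.11793518066406), 18.434947967529297)
0.032 [0.6109 0.2022 0.032 ] 0.1143 0.0707 -0.288 -1.888
0.038 [0.6096 0.2011 0.038 ] 0.1137 0.0703 -0.288 -1.888
0.044 [0.6082 0.2    0.044 ] 0.1131 0.0699 -0.288 -1.888
```

```bash
python3 - <<'E'
from h import *
robot.move_ptp([0.5,0.35,0.42],down(0.0)); print(robot.get_state()['time'], robot.get_state()['qpos'].round(2))
save('wrist','c_w1')
robot.move_ptp([0.56,-0.14,0.36],down(0.12)); print(robot.get_state()['time'], robot.get_state()['qpos'].round(2))
save('wrist','c_w2'); save('top','c_t'); c,R,t=cam('wrist'); print(-R.T@t, R.T[:,2])
E
```

```text
1.9917 [-1.08  0.31  0.57  1.38 -0.17  1.5  -2.09]
3.85 [-0.58  0.36  1.02  1.58 -0.31  1.38 -0.98]
[ 0.63407269 -0.12880475  0.52009577] [-0.25447357 -0.03087616 -0.96658671]
```

View pics/c_w1.png

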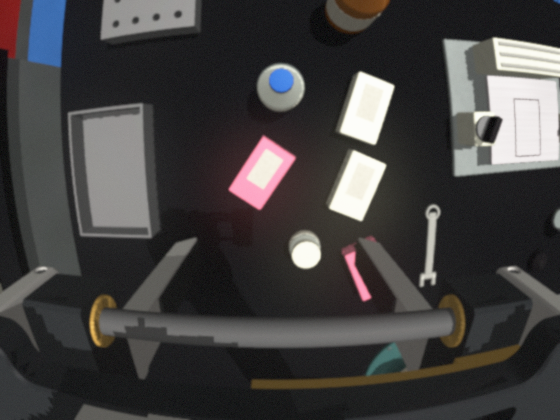

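View pics/c_w2.png

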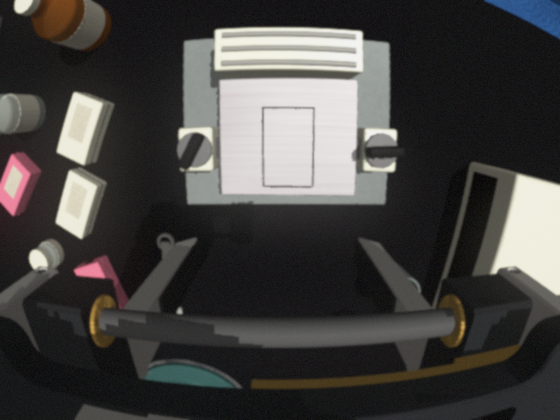

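```bash
python3 - <<'E'
import cv2,numpy as np
t=cv2.imread('pics/c_w2.png')
a=cv2.resize(t[115:190,165:240],None,fx=5,fy=5,interpolation=cv2.INTER_CUBIC)
b=cv2.resize(t[115:190,345:420],None,fx=5,fy=5,interpolation=cv2.INTER_CUBIC)
cv2.imwrite('pics/c_k.png',np.hstack([a,b]))
E
```

```text
(no output)
```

View pics/c_k.png

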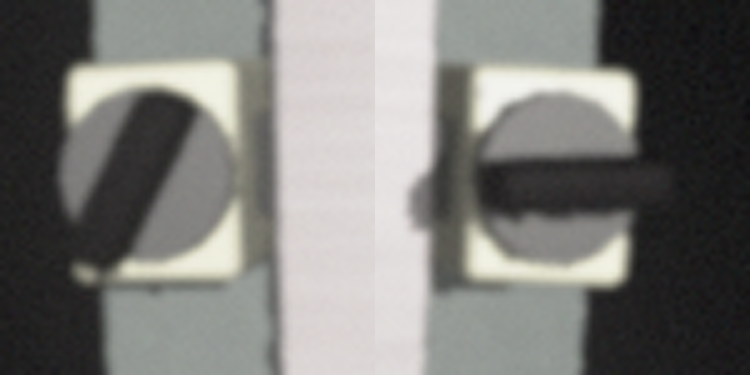

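```bash
python3 - <<'E'
from h import *
d=onplane('wrist',[[194.2,150],[381.3,150.6]],0.083); print(d)
m=d.mean(0); v=d[0]-d[1]; print('mid',m,np.linalg.norm(v),'yaw',np.arctan2(-v[0],v[1]))
yaw=np.arctan2(-v[0],v[1])
a=np.array([[172,97],[100,255]])/5+[165,115]; p=onplane('wrist',a,.109); w=p[0]-p[1]; print('L bar',p.mean(0),np.linalg.norm(w),yaw-np.arctan2(w[1],w[0]))
a=np.array([[670-375,183],[490-375,187]])/5+[345,115]; p=onplane('wrist',a,.109); w=p[0]-p[1]; print('R bar',p.mean(0),np.linalg.norm(w),yaw-np.arctan2(w[1],w[0]))
o=np.array([[263,107],[313,107],[313,187],[262,187]]);Q=onplane('wrist',o,.054); print(Q.mean(0),np.linalg.norm(Q[0]-Q[3]),np.linalg.norm(Q[0]-Q[1]))
E
```

```text
[[ 0.58894649 -0.01990379  0.083     ]
 [ 0.62047888 -0.2760287   0.083     ]]
mid [ 0.60471269 -0.14796624  0.083     ] 0.2580586349841687 yaw 0.12249692452979985
L bar [ 0.59096257 -0.02352494  0.109     ] 0.04559529822846878 0.4776850969123334
R bar [ 0.62067672 -0.27454553  0.109     ] 0.05084925970829957 1.5120938458658426
[ 0.60464165 -0.14783833  0.054     ] 0.11585803881816627 0.07080704381014247
```

```bash
cat >> h.py <<'E'
C=np.array([0.6045,-0.1478]); YAW=0.1225
UX=np.array([np.cos(YAW),np.sin(YAW)]); UY=np.array([-UX[1],UX[0]])
KN={'L':C+0.13*UY,'R':C-0.13*UY}
ZG=0.106
def wind(side,th,delta,zt=0.2):
    """turn knob from th by delta (clockwise +)"""
    best=None
    for k in (0,np.pi,-np.pi):
        psi=YAW-th+k
        q=robot.ik([*KN[side],ZG],down(psi))
        if q is None: continue
        qe=q[6]+delta
        m=max(abs(q[6]),abs(qe))
        if best is None or m<best[0]: best=(m,psi,q)
    m,psi,q=best
    assert m<2.75,m
    robot.move_ptp([*KN[side],zt],down(psi))
    robot.move_linear([*KN[side],ZG],0.12,threshold=15)
    s=robot.get_state(); 
    robot.gripper_to(0.0)
    s=robot.get_state(); q=s['qpos'].copy(); op=s['opening']
    q[6]+=delta; robot.goto_joints(q); s=robot.get_state()
    print(side,'z',s['ee_pos'][2].round(4),'open',op.round(4),s['opening'].round(4),'F',s['force'].round(1),'M',s['moment'].round(2),'t',s['time'],'j7',s['qpos'][6].round(2))
    return psi
def unwind_release(side,zt=0.2,w=0.05):
    robot.gripper_to(w); robot.move_linear([*KN[side],zt],0.15)
E
python3 - <<'E'
from h import *
wind('R',1.51,-1.0); save('wrist','d1')
unwind_release('R')
im=save('wrist','d2'); save('top','d3',(260,70,420,220),4)
E
```

```text
Traceback (most recent call last):
  File "h.py", line 54, in wind
    print(side,'z',s['ee_pos'][2].round(4),'open',op.round(4),s['opening'].round(4),'F',s['force'].round(1),'M',s['moment'].round(2),'t',s['time'],'j7',s['qpos'][6].round(2))
                                                  ^^^^^^^^
AttributeError: 'float' object has no attribute 'round'
```

```bash
sed -i "s/op.round(4),s\['opening'\].round(4)/round(op,4),round(s['opening'],4)/" h.py
python3 - <<'E'
from h import *
s=robot.get_state(); print(s['ee_pos'],s['opening'],s['force'],s['moment'],s['time'],s['qpos'],np.arctan2(s['tool_rot'][1,0],s['tool_rot'][0,0]))
save('wrist','d1')
unwind_release('R')
im=save('wrist','d2'); save('top','d3',(260,70,420,220),4)
E
```

```text
[ 0.62163379 -0.27706749  0.10607912] 0.013479149489075774 [10.88306399 -4.08851882 -7.34966952] [-0.9785641  -2.2309886   0.05842366] 8.6917 [ 0.03121296  0.68770436  0.50793036  1.57196323 -0.38101742  0.97907463
 -0.16053367] 0.7539122775927471
```

View pics/d2.png

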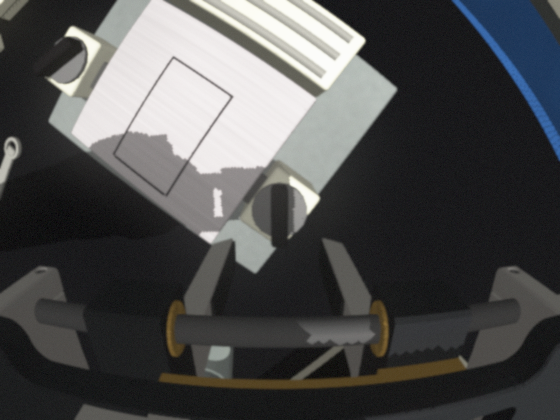

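View pics/d1.png

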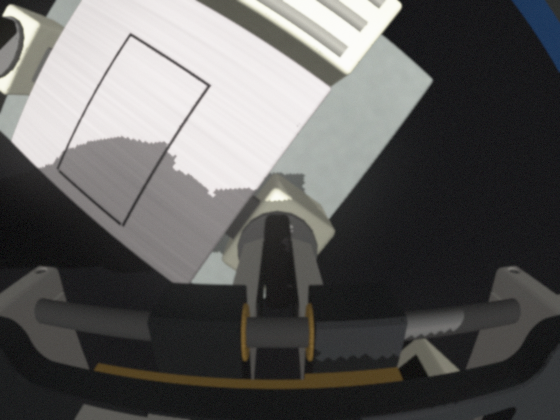

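```bash
sed -i "s/qe=q\[6\]+delta/qe=q[6]-delta/; s/q\[6\]+=delta/q[6]-=delta/" h.py
sed -i "s/'j7',s\['qpos'\]\[6\].round(2))/'j7',s['qpos'][6].round(2),'th',round((YAW-np.arctan2(s['tool_rot'][1,0],s['tool_rot'][0,0]))%np.pi,3),'xy',(s['ee_pos'][:2]-KN[side]).round(4))/" h.py
python3 - <<'E'
from h import *
wind('R',2.51,-0.5)
save('wrist','e1')
unwind_release('R')
im=save('wrist','e2'); save('scene','e3',(130,160,450,360),2.5)
E
```

```text
R z 0.1062 open 0.014 0.014 F [ 0.1 -0.2  0.6] M [0.07 0.37 0.2 ] t 12.75 j7 0.34 th 2.013 xy [ 0.0006 -0.0007]
```

View pics/e2.png

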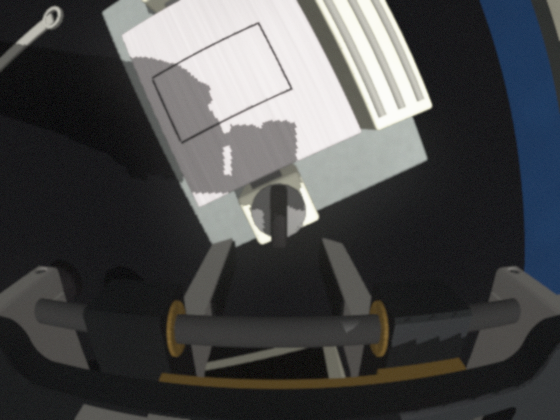

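View pics/e3.png

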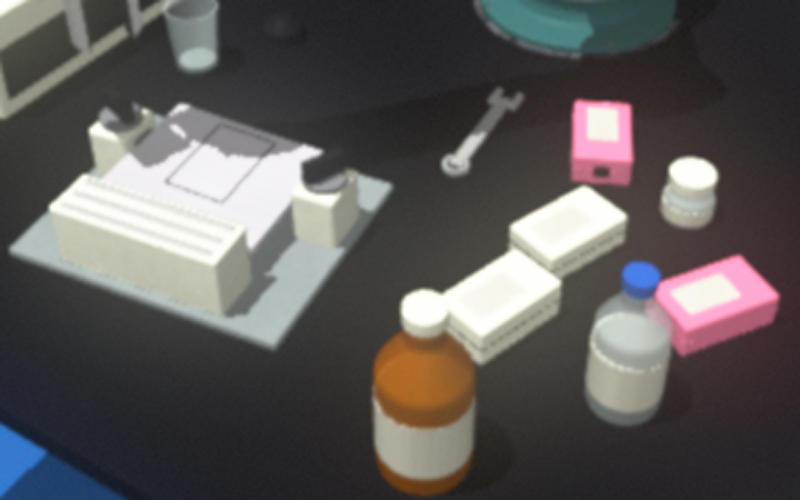

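```bash
python3 - <<'E'
from h import *
wind('R',2.01,-1.4); unwind_release('R')
wind('L',0.48,-0.55); unwind_release('L')
wind('R',0.61,-0.68); unwind_release('R',0.2,0.094)
robot.move_ptp([0.56,-0.14,0.36],down(0.12))
save('wrist','f1'); print(robot.get_state()['time'])
E
```

```text
R z 0.1061 open 0.0136 0.0133 F [-5.3 -0.9  3.2] M [-0.29  1.41  0.03] t 17.5583 j7 1.74 th 0.61 xy [-0.0002 -0.0007]
L z 0.1061 open 0.0141 0.0144 F [-0.2 -5.   0.3] M [-1.31  0.45 -0.65] t 23.9417 j7 -0.72 th 3.076 xy [-0.0003 -0.0011]
R z 0.1061 open 0.0141 0.0146 F [-1.  -5.9 -1.4] M [-1.28  0.49 -0.7 ] t 28.7583 j7 -0.38 th 3.075 xy [-0.0006 -0.0012]
31.7417
```

View pics/f1.png

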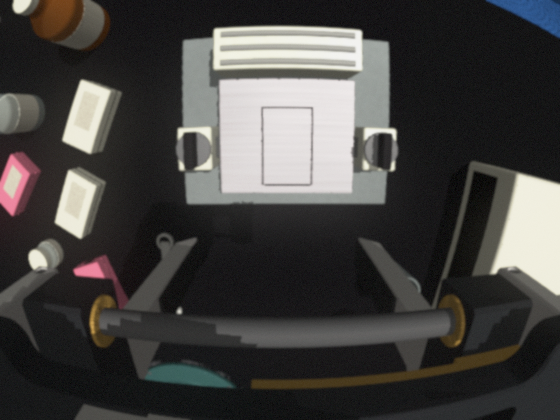

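```bash
cat >> h.py <<'E'
def rects(im,n,thr=130,minA=800,ci=None,z=0.038):
    hsv=cv2.cvtColor(im,cv2.COLOR_BGR2HSV); m=((hsv[...,2]>thr)&(hsv[...,1]<50)).astype(np.uint8)
    out=[]
    for q in cv2.findContours(m,cv2.RETR_EXTERNAL,cv2.CHAIN_APPROX_NONE)[0]:
        if cv2.contourArea(q)>minA:
            p=onplane(n,q[:,0],z,ci)[:,:2]
            r=cv2.minAreaRect((p*1000).astype(np.float32)); b=cv2.boxPoints(r)/1000
            e=[b[1]-b[0],b[2]-b[1]]; l=[np.linalg.norm(k) for k in e]; i=int(l[1]>l[0])
            a=np.arctan2(e[i][1],e[i][0]); a=(a+np.pi/2)%np.pi-np.pi/2
            out.append((q[:,0].mean(0).round(0),b.mean(0).round(4),round(max(l),4),round(min(l),4),round(float(a),3)))
    return out
E
python3 - <<'E'
from h import *
im=cv2.imread('pics/f1.png'); 
o=np.array([[263,107],[312.5,107],[312.5,185.5],[262.5,185.5]]);Q=onplane('wrist',o,.045); print(Q.mean(0),np.linalg.norm(Q[0]-Q[3]),np.linalg.norm(Q[0]-Q[1]),np.arctan2(*(Q[0]-Q[3]+Q[1]-Q[2])[[1,0]]))
cv2.imwrite('pics/f2.png',cv2.resize(im[95:200,250:325],None,fx=5,fy=5,interpolation=cv2.INTER_CUBIC))
robot.move_ptp([0.45,0.2,0.30],down(-0.3))
im=save('wrist','f3'); ci=cam('wrist'); 
for z in (.032,.038,.044): 
  for r in rects(im,'wrist',z=z): print(z,r)
c,R,t=ci; print(-R.T@t); print(robot.get_state()['time'])
E
```

```text
[ 0.60421468 -0.14937963  0.045     ] 0.1154922815771883 0.07122429573146201 0.12077720519000136
0.032 (array([327., 276.]), array([0.2942, 0.1712], dtype=float32), np.float32(0.0617), np.float32(0.0349), 0.442)
0.032 (array([ 27., 229.]), array([0.5089, 0.6513], dtype=float32), np.float32(0.1822), np.float32(0.1011), -0.007)
0.032 (array([148., 185.]), array([0.5004, 0.3761], dtype=float32), np.float32(0.0617), np.float32(0.0351), -0.588)
0.032 (array([400., 216.]), array([0.3532, 0.0456], dtype=float32), np.float32(0.1685), np.float32(0.035), 0.097)
0.032 (array([264., 168.]), array([0.4714, 0.2123], dtype=float32), np.float32(0.1126), np.float32(0.0681), -0.361)
0.032 (array([128.,  84.]), array([0.6482, 0.3621], dtype=float32), np.float32(0.0756), np.float32(0.0741), -0.334)
0.032 (array([16., 51.]), array([0.8086, 0.553 ], dtype=float32), np.float32(0.1003), np.float32(0.0989), 1.568)
0.032 (array([247.,  52.]), array([0.6297, 0.1869], dtype=float32), np.float32(0.1139), np.float32(0.0676), -0.3)
0.032 (array([452.,  53.]), array([ 0.5858, -0.1341], dtype=float32), np.float32(0.
[... 1796 characters left out ...]
([0.4728, 0.2114], dtype=float32), np.float32(0.1094), np.float32(0.0662), -0.361)
0.044 (array([128.,  84.]), array([0.6447, 0.357 ], dtype=float32), np.float32(0.0735), np.float32(0.072), -0.334)
0.044 (array([16., 51.]), array([0.8006, 0.5425], dtype=float32), np.float32(0.0975), np.float32(0.0961), 1.568)
0.044 (array([247.,  52.]), array([0.6266, 0.1866], dtype=float32), np.float32(0.1107), np.float32(0.0657), -0.3)
0.044 (array([452.,  53.]), array([ 0.584 , -0.1254], dtype=float32), np.float32(0.3033), np.float32(0.1436), -1.449)
0.044 (array([384.,  21.]), array([0.6188, 0.0042], dtype=float32), np.float32(0.0799), np.float32(0.0704), 1.332)
[0.52150302 0.17816598 0.4603166 ]
33.1667
```

View pics/f2.png

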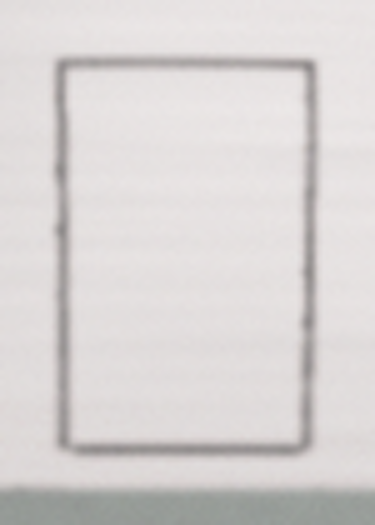

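View pics/f3.png

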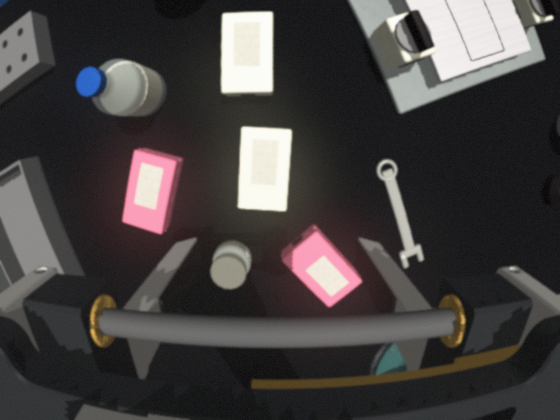

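```bash
cat >> h.py <<'E'
CM=np.array([0.6044,-0.1485])
ZP=0.026
def st(tag):
    s=robot.get_state(); print(tag,'pos',s['ee_pos'].round(4),'open',round(s['opening'],4),'F',s['force'].round(1),'t',round(s['time'],1),'j7',s['qpos'][6].round(2)); return s
def pick(xy,psi):
    robot.gripper_to(0.094)
    robot.move_ptp([*xy,0.13],down(psi)); robot.move_linear([*xy,ZP],0.12,threshold=15); st('down')
    robot.gripper_to(0.03); st('grip'); robot.move_linear([*xy,0.22],0.15); st('up')
E
python3 - <<'E'
from h import *
print('bottle',onplane('top',[[141,152]],0),onplane('top',[[122,132]],.16))
print(robot.ik([*CM,0.1],down(YAW)), robot.ik([*CM,0.1],down(YAW+np.pi)))
pick([0.4723,0.2115],-0.361)
save('wrist','g1'); 
E
```

```text
bottle [[0.6269918  0.34716898 0.        ]] [[0.63363529 0.34247617 0.16      ]]
[-0.37305743  0.69508733  0.802119    1.74053921 -0.59394855  0.96602828
 -0.78361413] [ 0.92002939  0.83766583 -1.08798017  1.6948915   0.81414492  1.13164273
  1.2838711 ]
down pos [0.4727 0.2117 0.0266] open 0.0937 F [ 0.2 -0.2 -0.7] t 35.1 j7 -1.76
grip pos [0.4723 0.2116 0.0261] open 0.0659 F [-1.7 -0.3  5.1] t 35.7 j7 -1.76
up pos [0.472  0.2113 0.2194] open 0.0658 F [ 0.4  0.5 -2.1] t 37.1 j7 -2.0
```

View pics/g1.png

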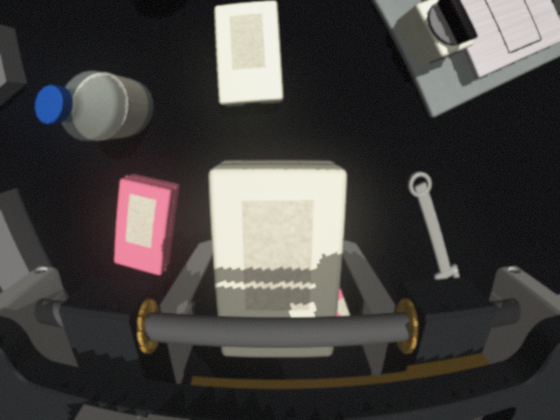

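```bash
cat >> h.py <<'E'
def place(z,psi=YAW,look=None):
    robot.move_ptp([*CM,0.23],down(psi)); st('above')
    robot.move_linear([*CM,z+0.02],0.15); s=st('near')
    hit=robot.move_linear([*CM,z-0.006],0.03,threshold=6); s=st('contact %s'%hit)
    robot.gripper_to(0.085); s=robot.get_state(); robot.move_linear([*CM,max(s['ee_pos'][2]+0.1,0.26)],0.15); st('done'); return s['ee_pos'][2]
E
python3 - <<'E'
from h import *
z=place(0.045+ZP); print(z)
robot.move_ptp([*(CM-0.06*UX),0.36],down(YAW))
im=save('wrist','h1')
for r in rects(im,'wrist',z=0.045+.038,minA=2000): print(r)
E
```

```text
above pos [ 0.6046 -0.1472  0.2297] open 0.0657 F [ 0.4  0.4 -2.1] t 38.6 j7 -0.86
near pos [ 0.6049 -0.1487  0.0919] open 0.0655 F [-0.2 -0.3 -1.6] t 39.7 j7 -0.76
contact True pos [ 0.6044 -0.1484  0.0707] open 0.066 F [-0.6  0.4  4.2] t 40.3 j7 -0.75
done pos [ 0.6041 -0.1484  0.2592] open 0.0854 F [0.7 0.1 0.1] t 42.3 j7 -0.88
0.07051657101726728
(array([528., 231.]), array([ 0.5105, -0.6568], dtype=float32), np.float32(0.264), np.float32(0.2427), 1.568)
(array([ 80., 106.]), array([0.6262, 0.1572], dtype=float32), np.float32(0.102), np.float32(0.0625), -0.303)
(array([263., 113.]), array([ 0.6501, -0.1427], dtype=float32), np.float32(0.3012), np.float32(0.246), -1.455)
```

View pics/h1.png

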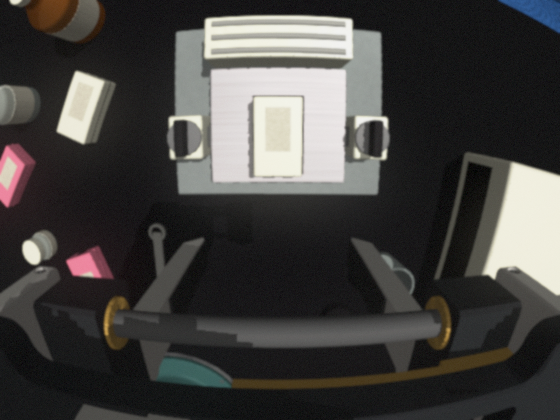

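```bash
python3 - <<'E'
from h import *
im=cv2.imread('pics/h1.png')
cv2.imwrite('pics/h2.png',cv2.resize(im[60:190,200:355],None,fx=4.5,fy=4.5,interpolation=cv2.INTER_CUBIC))
E
```

```text
(no output)
```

View pics/h2.png

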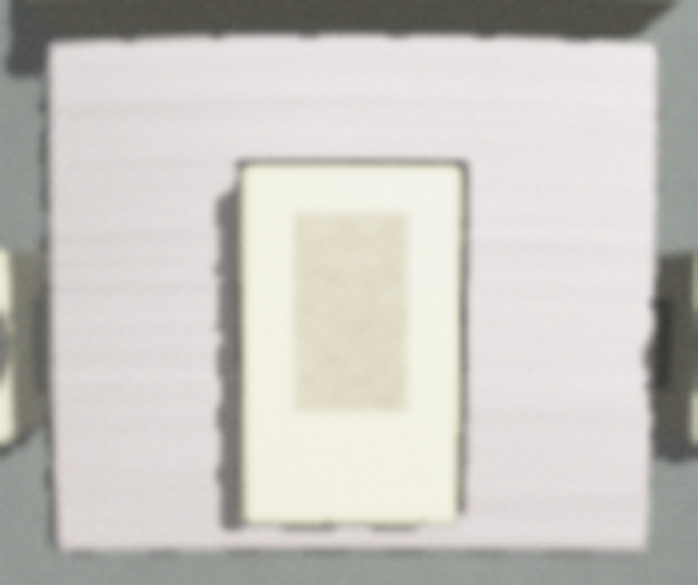

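```bash
python3 - <<'E'
from h import *
o=np.array([[240,165],[465,163],[460,524],[243,523]])/4.5+[200,60]
p=np.array([[49,42],[657,42],[648,549],[59,549]])/4.5+[200,60]
P=onplane('wrist',p,.045); print('platform ctr',P.mean(0),np.linalg.norm(P[0]-P[3]),np.linalg.norm(P[0]-P[1]))
for z in (.077,.083,.089):
    Q=onplane('wrist',o,z); d=Q.mean(0)[:2]-CM; print(z,d.round(4),np.linalg.norm(Q[0]-Q[3]).round(4),np.linalg.norm(Q[0]-Q[1]).round(4),np.arctan2(*(Q[0]-Q[3]+Q[1]-Q[2])[[1,0]]).round(3))
robot.move_ptp([0.56,0.19,0.30],down(-0.3))
im=save('wrist','i1'); st('')
for z in (.032,.038,.044):
  for r in rects(im,'wrist',z=z,minA=2000): print(z,r)
c,R,t=cam('wrist'); print(-R.T@t)
E
```

```text
platform ctr [ 0.6197455  -0.14655476  0.045     ] 0.16830907359871153 0.19660156852819774
0.077 [-0.0009  0.0005] 0.1091 0.067 0.121
0.083 [-0.0007  0.0005] 0.1076 0.0661 0.121
0.089 [-0.0005  0.0006] 0.1061 0.0652 0.121
 pos [0.5604 0.1885 0.3002] open 0.0852 F [ 0.2 -0.   0.4] t 44.2 j7 -1.87
0.032 (array([264., 132.]), array([0.6275, 0.187 ], dtype=float32), np.float32(0.1135), np.float32(0.0685), -0.297)
0.032 (array([ 20., 116.]), array([0.8055, 0.57  ], dtype=float32), np.float32(0.1337), np.float32(0.0998), 1.565)
0.032 (array([442.,  74.]), array([ 0.6454, -0.1374], dtype=float32), np.float32(0.3307), np.float32(0.2557), -1.449)
0.038 (array([264., 132.]), array([0.6276, 0.1868], dtype=float32), np.float32(0.1119), np.float32(0.0675), -0.297)
0.038 (array([ 20., 116.]), array([0.803 , 0.5643], dtype=float32), np.float32(0.1318), np.float32(0.0984), 1.565)
0.038 (array([442.,  74.]), array([ 0.6453, -0.1331], dtype=float32), np.float32(0.3261), np.float32(0.2521), -1.449)
0.044 (array([264., 132.]), array([0.6276, 0.1865], dtype=float32), np.float32(0.1103), np.float32(0.0666), -0.297)
0.044 (array([ 20., 116.]), array([0.8006, 0.5587], dtype=float32), np.float32(0.13), np.float32(0.097), 1.565)
0.044 (array([442.,  74.]), array([ 0.6451, -0.1288], dtype=float32), np.float32(0.3215), np.float32(0.2485), -1.449)
[0.63124687 0.16770305 0.46032757]
```

View pics/i1.png

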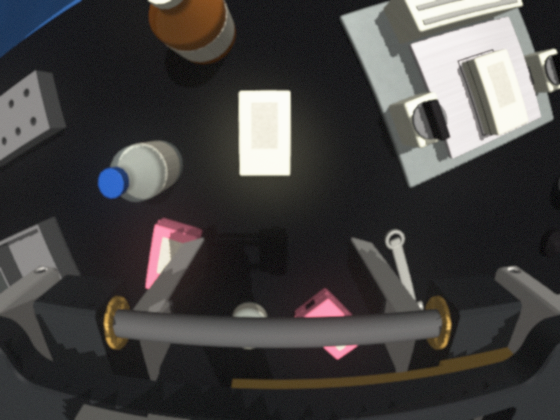

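```bash
sed -i "s/def place(z,psi=YAW,look=None)/def place(z,psi=YAW,dz=0.006)/; s/\[\*CM,z-0.006\]/[*CM,z-dz]/" h.py
python3 - <<'E'
from h import *
pick([0.6275,0.1867],-0.297)
z=place(0.115,dz=0.02); print('h1',z-ZP-0.045)
robot.move_ptp([*(CM-0.06*UX),0.38],down(YAW))
im=save('wrist','j1'); save('scene','j2',(130,160,330,310),4)
cv2.imwrite('pics/j3.png',cv2.resize(im[40:200,180:370],None,fx=3.7,fy=3.7,interpolation=cv2.INTER_CUBIC))
E
```

```text
down pos [0.6279 0.1868 0.0268] open 0.0939 F [0.7 0.  0.1] t 46.4 j7 -1.64
grip pos [0.6276 0.1866 0.0262] open 0.0657 F [-1.2 -0.5  4.5] t 46.9 j7 -1.64
up pos [0.6272 0.1867 0.2191] open 0.0656 F [-0.3 -0.1 -3.2] t 48.4 j7 -1.77
above pos [ 0.6048 -0.1471  0.2297] open 0.0657 F [ 0.6  0.3 -1.9] t 49.6 j7 -0.87
near pos [ 0.6049 -0.1486  0.1358] open 0.0659 F [-0.2  0.  -1.7] t 50.4 j7 -0.8
contact True pos [ 0.6044 -0.1484  0.1087] open 0.066 F [1.2 0.9 2.8] t 51.3 j7 -0.78
done pos [ 0.6041 -0.1483  0.2591] open 0.0853 F [ 0.1 -0.1 -0.4] t 53.0 j7 -0.89
h1 0.03751367150832506
```

View pics/j3.png

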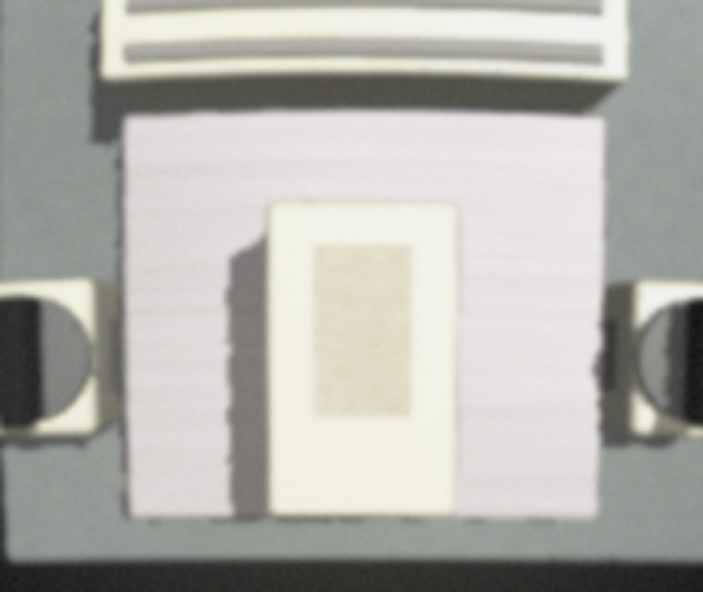

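View pics/j2.png

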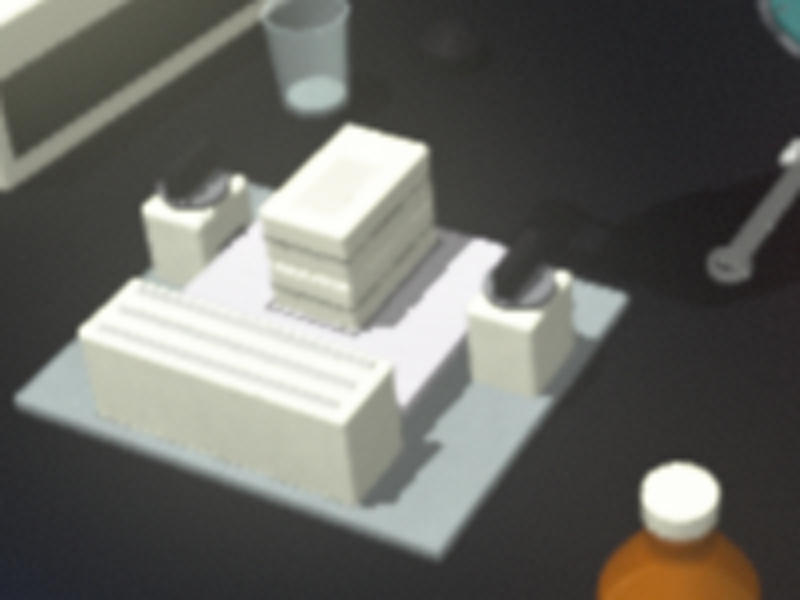

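```bash
python3 - <<'E'
from h import *
save('top','k0')
robot.gripper_to(0.05)
wind('L',0,0.7,zt=0.26); unwind_release('L',0.26)
wind('R',0,1.4,zt=0.26); unwind_release('R',0.26)
save('wrist','k1'); save('scene','k2',(130,160,330,310),4)
E
```

```text
L z 0.1061 open 0.014 0.0139 F [ 2.1  3.2 -1.9] M [ 0.86 -0.47 -0.07] t 59.6417 j7 0.46 th 0.698 xy [ 0.0003 -0.0006]
R z 0.1061 open 0.0135 0.0138 F [ 6.1  1.6 -2.9] M [ 0.36 -1.26  0.09] t 65.9667 j7 0.12 th 1.399 xy [ 0.0004 -0.0007]
```

View pics/k0.png

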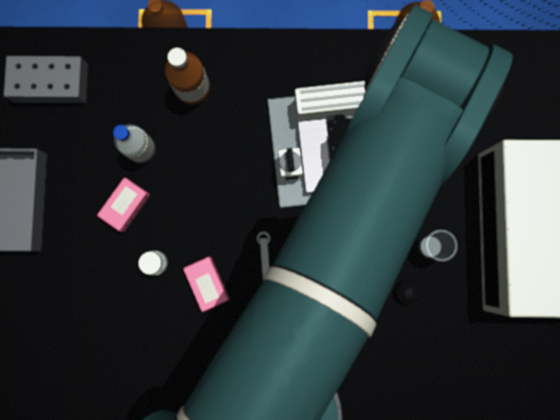

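View pics/k1.png

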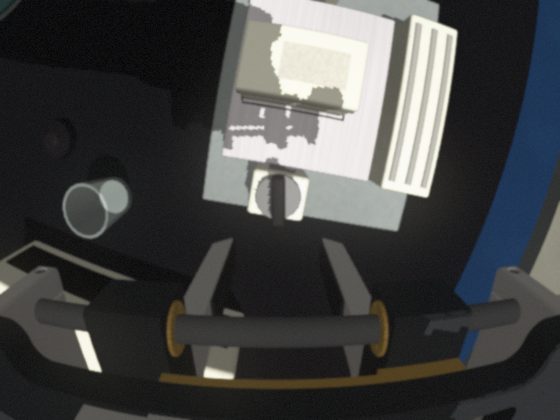

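View pics/k2.png

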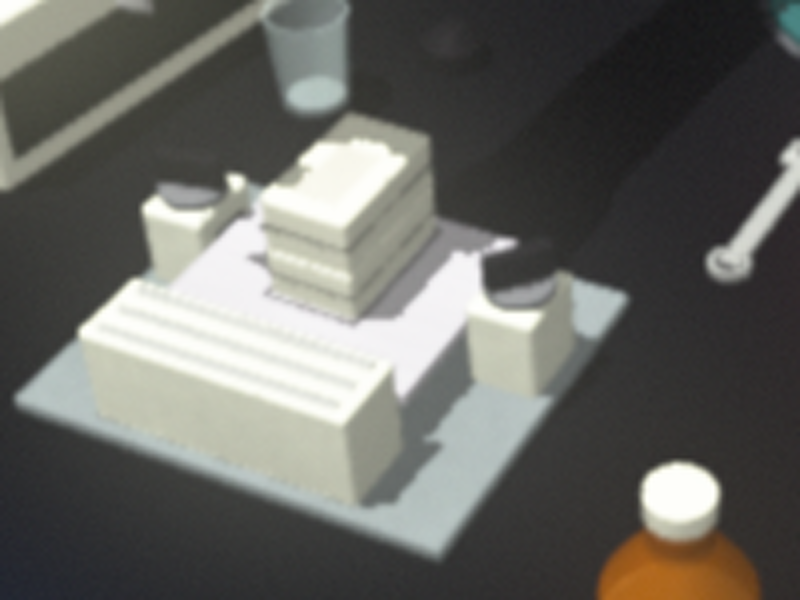

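```bash
python3 - <<'E'
from h import *
wind('L',0.7,1.4,zt=0.26); unwind_release('L',0.26); save('wrist','l1')
wind('R',1.4,1.4,zt=0.26); unwind_release('R',0.26)
save('wrist','l2'); save('scene','l3',(130,160,330,310),4)
E
```

```text
L z 0.1061 open 0.0137 0.0139 F [10.8  1.9 -9.6] M [ 0.26 -2.65  0.06] t 72.3917 j7 -0.95 th 2.101 xy [0.0013 0.0001]
R z 0.1061 open 0.0138 0.0133 F [13.2 -3.3 -8.5] M [-0.97 -3.03  0.12] t 78.7667 j7 -1.28 th 2.801 xy [ 0.0014 -0.0005]
```

View pics/l2.png

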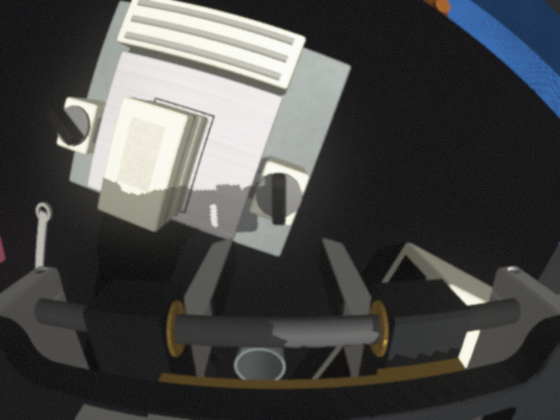

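View pics/l3.png

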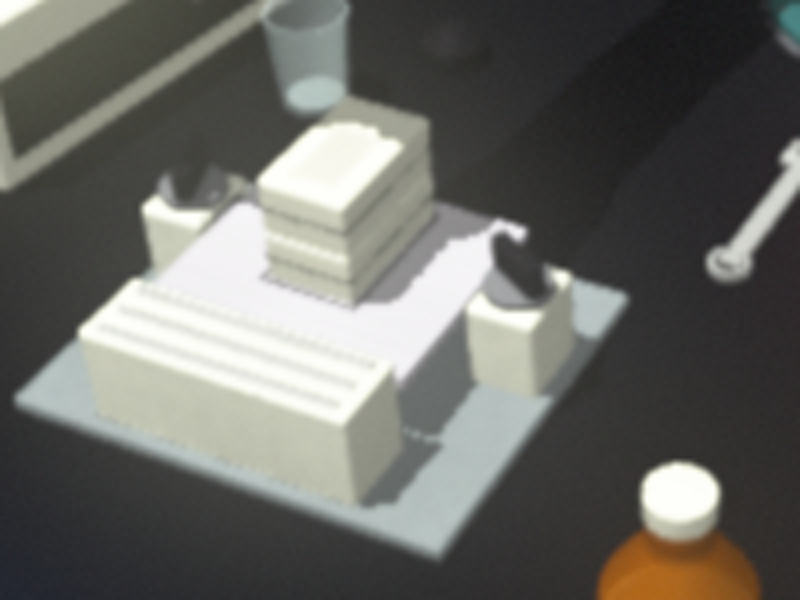

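```bash
python3 - <<'E'
from h import *
wind('L',2.1,1.4,zt=0.26); unwind_release('L',0.26)
wind('R',2.8,1.47,zt=0.26); unwind_release('R',0.26)
wind('L',3.5,0.77,zt=0.26); unwind_release('L',0.26)
robot.move_ptp([*(CM-0.06*UX),0.40],down(YAW))
im=save('wrist','m1'); save('scene','m2',(130,160,330,310),4); st('')
cv2.imwrite('pics/m3.png',cv2.resize(im[40:200,180:370],None,fx=3.7,fy=3.7,interpolation=cv2.INTER_CUBIC))
E
```

```text
L z 0.1061 open 0.0138 0.0135 F [ 5.4 -3.5 -3.2] M [-0.62 -1.04  0.13] t 87.2417 j7 0.8 th 0.358 xy [ 0.0014 -0.001 ]
R z 0.1061 open 0.014 0.0142 F [ 0.1 -0.6 -0.1] M [0.02 0.21 0.54] t 93.625 j7 0.39 th 1.127 xy [ 0.0004 -0.0009]
L z 0.1061 open 0.0136 0.0144 F [ 4.1  4.  -2.4] M [ 0.96 -0.73  0.53] t 99.4167 j7 0.03 th 1.125 xy [0.0001 0.    ]
 pos [ 0.5448 -0.1555  0.3994] open 0.0501 F [-0.4  0.3 -0.3] t 102.8 j7 -1.37
```

View pics/m3.png

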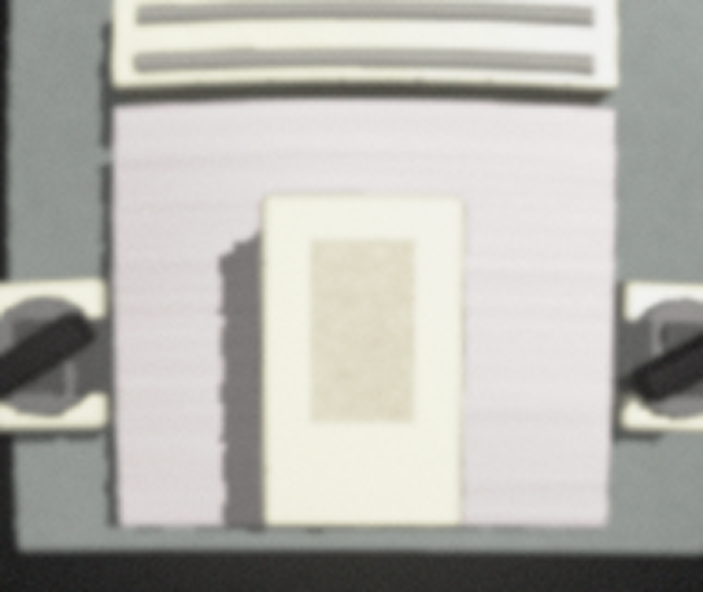

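View pics/m2.png

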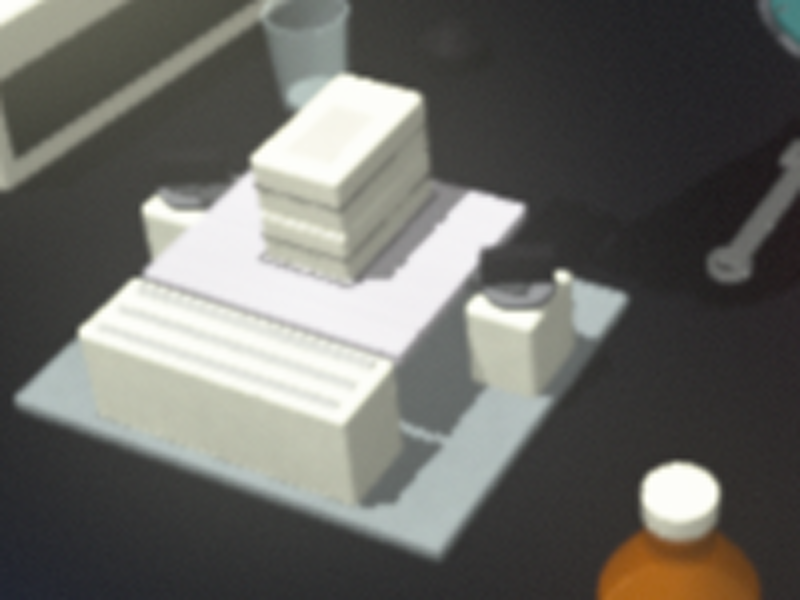

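View pics/m1.png

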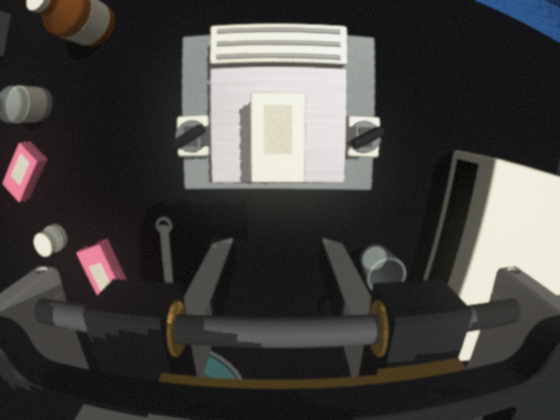

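```bash
python3 - <<'E'
import cv2,numpy as np
t=cv2.imread('pics/m1.png')
a=cv2.resize(t[105:165,160:220],None,fx=6,fy=6,interpolation=cv2.INTER_CUBIC)
b=cv2.resize(t[105:165,335:395],None,fx=6,fy=6,interpolation=cv2.INTER_CUBIC)
cv2.imwrite('pics/m4.png',np.hstack([a,b]))
E
```

```text
(no output)
```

View pics/m4.png

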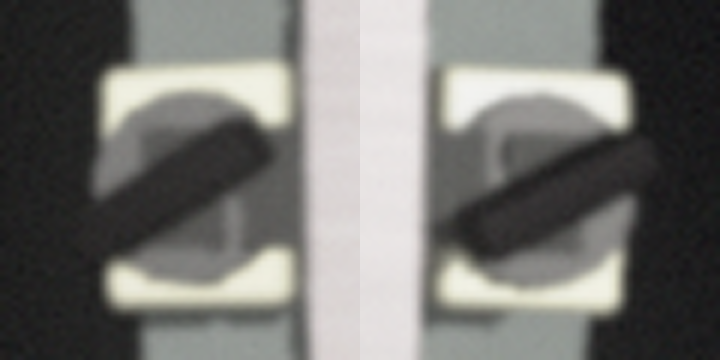

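```bash
python3 - <<'E'
from h import *
o=np.array([[265,196],[463,198],[461,525],[264,525]])/3.7+[180,40]
for z in (.157,.163,.169):
    Q=onplane('wrist',o,z); d=Q.mean(0)[:2]-CM; print(z,d.round(4),np.linalg.norm(Q[0]-Q[3]).round(4),np.linalg.norm(Q[0]-Q[1]).round(4),np.arctan2(*(Q[0]-Q[3]+Q[1]-Q[2])[[1,0]]).round(3))
st(''); robot.sign_off()
E
```

```text
0.157 [-0.0011  0.0004] 0.1111 0.0653 0.12
0.163 [-0.0009  0.0004] 0.1095 0.0643 0.12
0.169 [-0.0007  0.0005] 0.1078 0.0633 0.12
 pos [ 0.5448 -0.1555  0.3994] open 0.0501 F [-0.4  0.3 -0.3] t 102.8 j7 -1.37
the job is handed in; nothing more can be done
```

The lift is at its upper stops with both white cases stacked on the outline, and I handed the job in at 102.8 s. One early winding error came close to the tilt limit, so the run may have failed there.

- **Winding down:** Both knobs were pressed onto their lower stops and ended with their bars along the lift's x axis.
- **Winding error:** My first turn of the right knob had the wrong sign and raised the right end by 1.0 rad before I reversed it. By my angle estimates that put the ends about 20.3 mm apart (tilt about 0.078 rad). That breaks your 15 mm rule and is just under the 0.08 rad fail limit. I had no reading of the tilt itself to confirm it stayed under. Every later turn kept the ends within about 15 mm.
- **Stacking:** Only two white cases were on the bench. The far one was knocked aside during the run, so I measured it again before picking it. I left the pink look-alikes alone.
- **Winding up:** I turned the knobs alternately, at most about 1.4 rad at a time, until both pushed against their upper stops with about 0.5 N m.
- **Last checks:**
  - In the last pictures both bars sit at about 4.2 rad, within the few hundredths I could read.
  - The platform is flush with the transfer deck.
  - The top case is about 1 mm and under 0.01 rad off the outline, and the column looks square.
  - The bottle and beaker are standing.
  - The gripper is empty and clear of everything.

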